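# Jack up the drawer chest and hold it

## Task

The front foot of the small drawer chest is to be changed. Push its open drawer fully home until it clicks into its detent, then set the lever jack flat on the bench with its saddle centred under the chest's round lift pad, let go of the jack, and pump its handle from above: one trial stroke fully down, let it rise fully again, then press it fully down once more. Finish while still holding the handle down, with the chest's front raised by the jack alone, the drawer home and the other things on the bench left where they are.

Things in the scene. Friction and masses are not known exactly. Their poses are not given: they have to be found in the camera images.
- chest_stand: fixed stand of a small grey drawer chest, hinged at its back. Origin on the bench under the chest's centre; x from the chest's front to its back (the way the drawer is pushed shut), y to its left. Chest x -70..70, y -75..75, z 49..115 mm; face of the shut drawer at x -78. Front feet at x -55, y +-57. The front tips up about a pin at x 70, z 50; 5 to 8 N at the lift pad lift it
- drawer_pull (a point): centre of the drawer's steel bow pull: a bar of 10 mm diameter, 50 mm long, along the stand's y, standing 22 mm in front of the drawer's front panel, 86 mm above the bench, on the middle line of the chest; it may be pushed
- chest_drawer (a joint): drawer opening in m: 0 = fully home, 0.085 = fully out. Light friction; in the last 12 mm a sprung ball detent must be pushed over (about 6 N in all)
- lift_pad (a point): centre of the underside of the lift pad, a rubber disc of 30 mm diameter facing down, 45 mm above the bench while the chest stands; at x -98, y 35 mm in the stand's frame. It is under a round-nosed steel tab (34 mm wide, small boss on top, top face at 57 mm) at the chest's front; the nose ends 17 mm ahead of the pad's centre. The open drawer hangs over it
- jack: loose lever jack, 0.8 kg, 230 mm long. Origin at its underside below the middle of its block; x points along it to the saddle, z up. Base plate 8 mm thick, x -115..83, 52 mm wide. Saddle: 28 mm disc at x 65, its top 34 mm above the underside, 60 mm when fully pumped, rising straight up in proportion to the handle. The handle is hinged at x -32, z 52 and points to -x
- jack_grip (a point): centre of the jack's aluminium block, where it is grasped: 36 mm wide (the jack's y), 56 mm long (its x), z 7 to 49 mm above the underside; the point is 28 mm above the underside
- saddle_top (a point): centre of the top face of the jack's saddle
- paddle (a point): centre of the top face of the black paddle (32x44x8 mm) at the end of the pump handle, 100 mm from the handle's hinge. With the handle up it slopes and is 97 mm above the base's underside, 122 mm behind the jack's origin; fully down it is nearly level, 51 mm above and 132 mm behind (along the jack's -x)
- jack_handle (a joint): pump handle angle in rad: 0 = up (its rest), 0.47 = fully down, at its stop. A spring returns it to 0 when released; pressing the paddle takes about 1.5 N at first, up to about 8 N with the chest on the saddle
- vortex_mixer: bench mixer fixed between the jack and the chest, an obstacle: 205 mm along x, 141 mm along y, 180 mm tall; origin at the centre of its underside
- case_big: large open aluminium case fixed on the left, an obstacle: its nearest side wall is at y = 0.265 and 150 mm tall, its front at x = 0.40, the raised lid behind much taller
- bottle: bystander: white lab bottle with a blue cap, 58 mm wide, 125 mm tall; origin at the centre of its underside; leave it where it is
- beaker: bystander: clear beaker, 59 mm wide, 72 mm tall; origin at the centre of its underside; leave it where it is
- dish: bystander: petri dish, 64 mm wide, 16 mm tall; origin at the centre of its underside; leave it where it is
- tape: bystander: roll of tape lying flat, 61 mm wide, 18 mm tall; origin at the centre of its underside; leave it where it is
- timer: bystander: small flat timer, 62x62x18 mm; origin at the centre of its underside; leave it where it is
- meter: bystander: pocket meter, 138x45x22 mm; origin at the centre of its underside; leave it where it is

How it is judged (in metres and radians):
On the way, in this order (a step that is already met when the one before it is completed fails the run):
1. the drawer is fully home (value of joint chest_drawer below 0.004 m), for 0.2 s.
2. the jack stands flat on the bench, let go, its saddle under the lift pad (value of joint chest_drawer below 0.004 m and horizontal distance between saddle_top and lift_pad below 0.01 m and angle between jack's own z axis and vertical below 0.06 rad and height (world z) of jack below 0.004 m and contact force between the fingers and jack below 0.3 N and value of joint jack_handle below 0.06 rad), for 0.2 s.
3. trial stroke: handle fully down, the chest's front rises on the saddle (value of joint chest_drawer below 0.004 m and horizontal distance between saddle_top and lift_pad below 0.01 m and value of joint jack_handle above 0.41 rad and height (world z) of lift_pad above 0.054 m and contact force between jack and chest_stand above 1.5 N), for 0.1 s.
4. the handle is let up again and the chest stands on its feet (value of joint chest_drawer below 0.004 m and horizontal distance between saddle_top and lift_pad below 0.01 m and value of joint jack_handle below 0.06 rad and height (world z) of lift_pad below 0.048 m), for 0.1 s.
At the end, for the whole second after the job is handed in: Handle held down by the gripper (over 0.41 rad, over 1 N); lift pad above 54 mm, carried by the jack (over 1.5 N), not touched by the robot; saddle centre within 10 mm of the pad centre from above; jack flat on the bench; drawer within 4 mm of home (all of step 3 and angle between jack's own z axis and vertical below 0.06 rad and height (world z) of jack below 0.004 m and contact force between the fingers and jack above 1 N and contact force between each of the arm, the fingers and chest_stand below 0.3 N); the arm keeps its last pose, push and grip.
It fails at once if the chest is raised while its drawer is not home (height (world z) of lift_pad above 0.052 m and value of joint chest_drawer above 0.01 m).
It fails at once if a bystander is shifted by more than 30 mm (distance of any of bottle, beaker, dish, tape, timer, meter from where it was at the start of the episode above 0.03 m).
It fails at once if the jack is tipped over (angle between jack's own z axis and vertical above 0.6 rad).
It also fails if it takes over 72 s, if anything falls off the work surface, if the arm or the gripper's body presses on something with over 40 N, if the wrist force passes 120 N, or if a joint passes its speed limit or range.

## Robot

A 6-joint arm with a two-finger parallel gripper is mounted at the origin on a cart in front of the work surface, level with it; the furniture and walls round the work are solid. World frame = base frame: x ahead of the robot, y to its left, z up, the work surface at z = 0. Lengths are in mm, angles in rad, forces in N, time in s.
With the tool pointing down it reaches from about 350 to 1000 mm from the base axis. Payload 7.1 kg.
Tool frame: the origin (TCP) lies between the finger pads; the fingertips stand 19 mm ahead of it and the grasp point (between the pads) is the TCP; z points along the fingers, y is the line along which they close (so a half turn about z gives the same grasp; the last joint's range is limited). The gripper opens to 85 mm and grips with 20 to 120 N. Pads are 22 mm wide; open, the fingers measure 114 mm over their backs; the gripper's body (76 mm by 85 mm) begins 54 mm behind the grasp point. The pads swing forward as they close: fully open they stand 13 mm farther back than shut.
Start: joints at [1.298, 0.423, 1.63, -0, 1.089, -0.019], TCP at [156.896, 604.97, 250.319] pointing down, gripper open.
Joint ranges: [-3, 3], [-0.9, 2.11], [0.09, 2.58], [-1.31, 4.45], [0.11, 2.69], [-2.54, 2.54]. Speed limits (rad/s): [2.39, 2.39, 3.01, 3.14, 3.14, 3.14].

## Interface

Orientations are given as a 3x3 rotation matrix whose columns are the frame's x, y, z axes.
In Python, from cell import robot gives the robot as it stands.
- The arm moves only by the tool jog_arm, never from a script. Its argument "rows" is a list of rows, each a list of 3 entries, a list of its own where there are three numbers: the gripper command: -1 is fully open, 1 is shut, values between are in proportion, then the shift along the tool's x, y, z in cm, then the turn about the tool's z in rad. A call has 1 to 20 rows; each row shifts and turns the commanded pose from where the row before left it, along the tool's axes as they then stand; what a row does not reach is not made up. A row lasts 1/8 s, in which the tool goes at most 62.5 mm and 10.7 degrees, less where a joint would pass 70% of its speed; a pose out of reach is approached as far as the arm can. A call with a gripper value outside its range is refused whole. The fingers move at their own pace and stop on an object; the grip force is fixed at half the most. Time passes only in rows, so rows that do not move let the fingers close. It gives the time, the measured TCP pose, the force, the opening and the grip force at its end, in the units of the state.
- robot.observe(): the state, without advancing time (a new reading comes with each control period).
- robot.camera(name): name is "scene" or "top"; returns a dict with "img" (420x560x3 uint8, red, green, blue), "depth" (420x560 float32, mm along the optical axis (not along the pixel's ray), 0 where there is no reading), "mtx" (3x3 intrinsics, pixels), "k1" (the pictures are not rectified: a ray, as slopes to the right and down, at radius r is drawn at 1 + k1 r^2 times it, then the intrinsics apply), "camera_from_world" (4x4, takes a point from world to camera coordinates). Camera axes: x right, y up, looking along -z (the intrinsics and any distortion apply to the point x, -y, -z); pixel columns grow to the right and rows downward; lengths in mm; the calibration is good to about 2 mm. A picture is of the moment at which its call begins.
- robot.hand_in(): hands the job in; it is judged then, once.
The state is a dict: "time_s": time; "q": joint angles; "joint_velocities": joint speeds; "tau": joint torques, N m; "tcp_pos": TCP position; "ee_rot": TCP orientation; "contact_force": force on the tool from outside, world axes, zero at the start; "torque": the same for the moment, N m; "gripper_width": finger opening in mm; "gripper_force": force on a finger pad.
Only numpy, scipy, OpenCV 4.12 (cv2) and the standard library are available. Lean on these libraries where they do the work, as an engineer would, in place of code of your own. Each camera call takes 0.05 s, during which the arm holds its last target. There are 200 camera calls.

## Working session

There is one attempt and no reset: what is moved stays moved. The work goes in short steps, Python scripts to look and compute and a tool call to move; the robot and the scene stay as the last step left them, time stands still between calls to the robot, and variables do not carry over. Pictures are saved under pics/ and viewed, at most 10 in all, crops included, and the job is handed in when it is done.

Besides the shell and the picture viewer there is one more tool, called as a command line: name --argument value ..., lists and objects as JSON in quotes. jog_arm: Moves the arm, as the interface text tells. Its arguments: {"type":"object","properties":{"rows":{"type":"array"}},"required":["rows"]}

```bash
mkdir -p pics; ls
cat > h.py <<'E'
import numpy as np, cv2
from cell import robot
def rays(c,uv):
    uv=np.atleast_2d(np.float64(uv)); K=c["mtx"]; d=(uv-[K[0,2],K[1,2]])/[K[0,0],K[1,1]]
    s=d.copy()
    for _ in range(20): s=d/(1+c["k1"]*(s**2).sum(1,keepdims=True))
    T=c["camera_from_world"]; R=T[:3,:3]; o=-R.T@T[:3,3]
    return o, np.c_[s[:,0],-s[:,1],-np.ones(len(s))]@R
def onz(c,uv,z):
    o,r=rays(c,uv); return o+r*((z-o[2])/r[:,2])[:,None]
def cloud(c):
    v,u=np.mgrid[:420,:560]; o,r=rays(c,np.c_[u.ravel(),v.ravel()])
    P=(o+r*c["depth"].ravel()[:,None]).reshape(420,560,3); P[c["depth"]==0]=np.nan; return P
E
python3 - <<'E'
from h import *
s=robot.observe(); print(s)
for n in("scene","top"):
    c=robot.camera(n); np.savez(n+".npz",**c); print(n,c["mtx"],c["k1"],c["camera_from_world"])
    cv2.imwrite(f"pics/{n}0.png",cv2.resize(c["img"][:,:,::-1],(800,600)))
E
```

```text
pics
{'time_s': 0.0, 'q': array([ 1.29801208e+00,  4.23823359e-01,  1.63071701e+00, -1.79779417e-05,
        1.08862470e+00, -1.90107702e-02]), 'joint_velocities': array([-2.72665977e-05, -1.33003284e-03,  3.15329404e-04, -3.19512393e-04,
        1.89329302e-04,  1.47143809e-03]), 'tau': array([-1.01595881e-03, -5.57371545e+01, -2.81751037e+01,  4.78225161e-05,
        7.34583096e-03, -4.11911674e-05]), 'tcp_pos': array([156.75231309, 604.46733406, 249.54598623]), 'ee_rot': array([[-9.67974045e-01,  2.51049958e-01, -4.08288769e-04],
       [ 2.51050290e-01,  9.67972854e-01, -1.51855771e-03],
       [ 1.39785956e-05, -1.57242546e-03, -9.99998764e-01]]), 'contact_force': array([ 0.70109586, -0.2649844 ,  0.26650772]), 'torque': array([ 0.00430098, -0.03783607,  0.01452626]), 'gripper_force': 0.0, 'gripper_width': 85.44652420344177}
scene [[480.28314402   0.         272.95344877]
 [  0.         480.28314402 209.02626448]
 [  0.           0.           1.        ]] -0.07576191157341199 [[ 8.36481509e-01 -5.47796139e-01 -1.47673972e-02 -4.15753921e+02]
 [ 4.40452318e-01  6.56046584e-01  6.12865920e-01 -3.19098130e+02]
 [-3.26037484e-01 -5.19155344e-01  7.90048915e-01 -1.38858468e+03]
 [ 0.00000000e+00  0.00000000e+00  0.00000000e+00  1.00000000e+00]]
top [[545.42891111   0.         278.13117817]
 [  0.         545.42891111 204.99268841]
 [  0.           0.           1.        ]] -0.10739264621138889 [[ 1.38667117e-02 -9.99825560e-01 -1.25125248e-02  3.91473062e+01]
 [ 9.95168086e-01  1.25834811e-02  9.73762618e-02 -5.63301012e+02]
 [-9.72018244e-02 -1.38023539e-02  9.95168981e-01 -1.47475745e+03]
 [ 0.00000000e+00  0.00000000e+00  0.00000000e+00  1.00000000e+00]]
```

View pics/scene0.png

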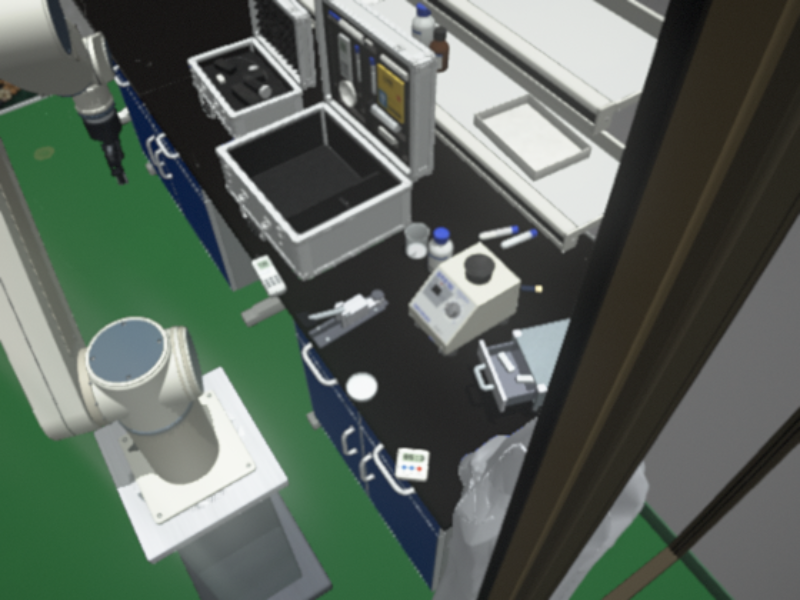

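View pics/top0.png

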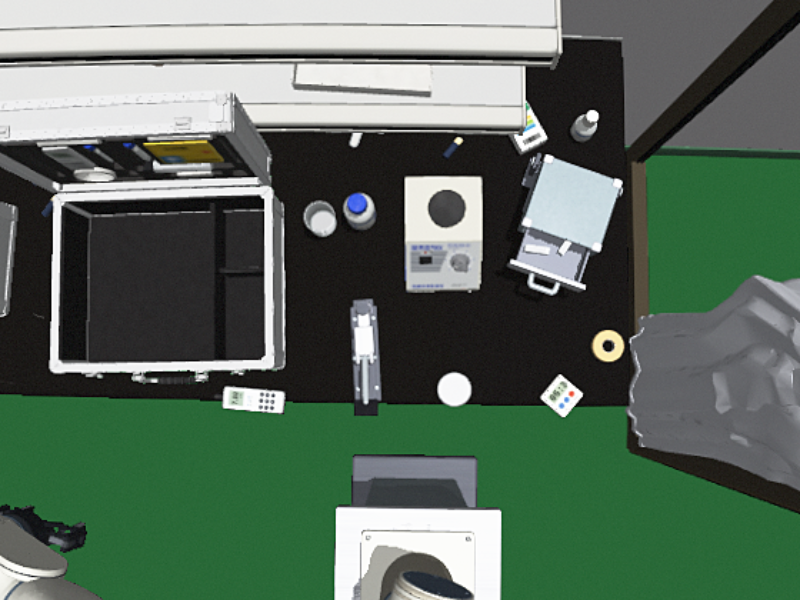

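The top view (800×600) shows the chest top at (575,205), its pull at (543,287), the jack block at (364,335) with its saddle at (363,303) and its paddle at (367,407). The mixer sits at (443,235) between jack and chest. The tape is at (608,346), the dish at (454,389) and the timer at (562,396).

```bash
cat > m.py <<'E'
from h import *
c=dict(np.load("top.npz")); P=cloud(c); Z=P[...,2]
S=.7
def reg(u0,u1,v0,v1):
    m=np.zeros((420,560),bool); m[int(v0*S):int(v1*S),int(u0*S):int(u1*S)]=1; return m
def rect(m,name):
    q=P[m][:,:2].astype(np.float32); r=cv2.minAreaRect(q); print(name,len(q),np.round(P[m].mean(0),1),"rect",np.round(r[0],1),np.round(r[1],1),round(r[2],1)); print(np.round(cv2.boxPoints(r),0).tolist())
print("bench z",np.nanmedian(Z[reg(500,580,310,340)]))
ch=reg(500,640,140,300)
rect(ch&(Z>108)&(Z<122),"chesttop")
rect(ch&(P[...,0]<np.nanmin(P[ch&(Z>108)][:,0])+200)&(Z>78)&(Z<100)&reg(505,560,270,300),"pull region")
j=reg(335,395,290,420)
rect(j&(Z>5)&(Z<14),"base"); rect(j&(Z>43)&(Z<54),"block"); rect(j&(Z>80)&(Z<105),"paddle"); rect(reg(345,385,290,315)&(Z>26)&(Z<42),"saddle")
rect(reg(390,495,160,300)&(Z>20),"mixer")
for n,a in dict(tape=(585,630,325,365),dish=(430,480,368,410),timer=(535,590,370,420),beaker=(300,338,195,240),bottle=(340,378,190,232)).items(): rect(reg(*a)&(Z>6),n)
for u,v in((543,291),(530,285),(556,291),(512,262),(583,288)): print(u,v,P[int(v*S),int(u*S)].round(0))
I=c["img"]; cv2.imwrite("pics/chest.png",cv2.resize(I[95:215,345:445,::-1],(500,600),interpolation=cv2.INTER_CUBIC))
E
python3 m.py
```

```text
bench z 0.5522062878768565
chesttop 3085 [ 718.8 -271.1  114.8] rect [ 691.1 -262. ] [153.2 219. ] 71.4
[[563.0, -300.0], [770.0, -369.0], [819.0, -224.0], [612.0, -155.0]]
pull region 153 [ 579.2 -220.3   89.8] rect [ 584.2 -216.6] [75.6 37.7] 75.5
[[557.0, -249.0], [593.0, -258.0], [612.0, -185.0], [575.0, -175.0]]
base 704 [450.4 107.6   8.5] rect [461.2 111.5] [216.8 114.8] 0.8
[[352.0, 167.0], [354.0, 53.0], [570.0, 56.0], [569.0, 170.0]]
block 246 [471.3 108.4  49. ] rect [485.4 107. ] [106.   40.5] 1.9
[[432.0, 125.0], [433.0, 85.0], [539.0, 89.0], [538.0, 129.0]]
paddle 245 [354.5 100.6  94.7] rect [367.  100.9] [67.2 42.4] 1.1
[[333.0, 121.0], [334.0, 79.0], [401.0, 80.0], [400.0, 123.0]]
saddle 85 [535.1 112.3  33.3] rect [535.3 112.2] [25.1 27.3] 4.7
[[522.0, 125.0], [524.0, 98.0], [549.0, 100.0], [547.0, 127.0]]
mixer 4202 [661. -36. 133.] rect [665.8 -37.6] [195.9 138.8] 0.8
[[567.0, 30.0], [569.0, -108.0], [765.0, -106.0], [763.0, 33.0]]
tape 358 [ 466.9 -361.8   17.1] rect [ 469.2 -363.1] [71.5 85.2] 2.4
[[432.0, -322.0], [435.0, -407.0], [507.0, -404.0], [503.0, -319.0]]
dish 444 [381.3 -65.   15.5] rect [383.6 -64.3] [92.3 67.4] 88.4
[[349.0, -110.0], [416.0, -111.0], [419.0, -19.0], [351.0, -17.0]]
timer 541 [ 370.5 -271.    17.9] rect [ 374.3 -273. ] [96.3 90.9] 79.3
[[321.0, -312.0], [410.0, -329.0], [428.0, -234.0], [339.0, -217.0]]
beaker 319 [705.2 199.9  41.3] rect [713.9 204.6] [86.6 74.6] 1.5
[[670.0, 241.0], [672.0, 166.0], [758.0, 168.0], [756.0, 243.0]]
bottle 469 [709.6 118.9  88.4] rect [728. 129.] [82.2 72.7] 5.8
[[683.0, 161.0], [691.0, 89.0], [773.0, 97.0], [765.0, 169.0]]
543 291 [ 565. -223.   93.]
530 285 [ 575. -199.   94.]
556 291 [ 566. -248.   89.]
512 262 [ 614. -162.  115.]
583 288 [ 569. -294.  110.]
```

View pics/chest.png

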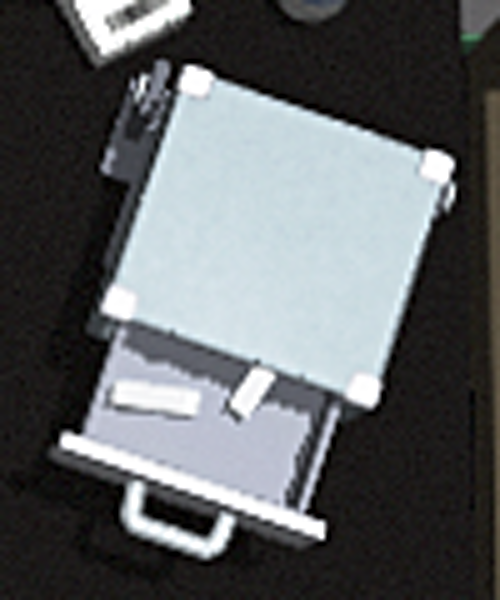

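The crop shows the chest top's four corners at about (180,66), (456,155), (378,406) and (103,306). The open drawer's pull bar runs from about (135,537) to (222,553).

```bash
cat > m2.py <<'E'
from h import *
c=dict(np.load("top.npz"))
C=onz(c,np.array([(180,66),(456,155),(378,406),(103,306)])/5+[345,95]-.4,115)[:,:2]
print(C.round(1)); BL,BR,FR,FL=C
print("lens",[round(float(np.linalg.norm(a)),1) for a in(BL-FL,BR-FR,FL-FR,BL-BR)])
ex=(BL-FL)+(BR-FR); ey=(FL-FR)+(BL-BR); a=np.mean([np.arctan2(ex[1],ex[0]),np.arctan2(-ey[0],ey[1])])
print("yaw",a,np.arctan2(ex[1],ex[0]),np.arctan2(-ey[0],ey[1]))
R=np.array([[np.cos(a),-np.sin(a)],[np.sin(a),np.cos(a)]]); o=C.mean(0); W=lambda x,y:(o+R@[x,y]).round(1)
print("o",o.round(1),"ex",R[:,0],"pad",W(-98,35),"home pull",W(-100,0))
pl=onz(c,np.array([(135,537),(222,553),(178,546)])/5+[345,95]-.4,90)[:,:2]; print("pull in stand",((pl-o)@R).round(1))
# jack
I=c["img"]; P=cloud(c); Z=P[...,2]; V,U=np.mgrid[:420,:560]
j=(U>235)&(U<276)&(V>203)&(V<294)
for n,zl,zh,zz in(("block",44,52,49),("saddle",26,41,34),("paddle",83,102,97),("base",4,12,8)):
    m=(j&(Z>zl)&(Z<zh)).astype(np.uint8); k,l,st,ce=cv2.connectedComponentsWithStats(m); i=1+st[1:,4].argmax()
    q=onz(c,np.argwhere(l==i)[:,::-1],zz)[:,:2].astype(np.float32); r=cv2.minAreaRect(q); print(n,len(q),np.round(r[0],1),np.round(r[1],1),round(r[2],2),q.mean(0),q.min(0),q.max(0))
cv2.imwrite("pics/jack.png",cv2.resize(I[200:300,225:290,::-1],(390,600),interpolation=cv2.INTER_CUBIC))
E
python3 m2.py
```

```text
[[ 816.7 -222.9]
 [ 771.1 -369.9]
 [ 635.7 -325.7]
 [ 686.6 -181. ]]
lens [136.7, 142.4, 153.3, 153.9]
yaw -0.31671815419828664 -0.31365729575966117 -0.31977901263691205
o [ 727.6 -274.9] ex [ 0.95026266 -0.31144963] pad [ 645.3 -211.1] home pull [ 632.5 -243.7]
pull in stand [[-174.8   20.1]
 [-167.9  -26.2]
 [-172.    -2.9]]
block 199 [470.3 109. ] [54.1 35.2] 0.95 [472.62546  108.080246] [443.19147  91.00611] [497.47855  126.982346]
saddle 85 [535.1 112.3] [24.7 27.5] 0.76 [535.0292  112.23304] [522.67316  98.51343] [547.556  126.0957]
paddle 210 [362.  100.5] [56.9 41.6] 0.91 [353.6811  100.37891] [333.31094  79.2523 ] [390.4109   121.276985]
base 179 [400.5  87.8] [27.5 83. ] 88.9 [398.58475  88.90702] [358.919  73.268] [441.75174 100.91198]
```

View pics/jack.png

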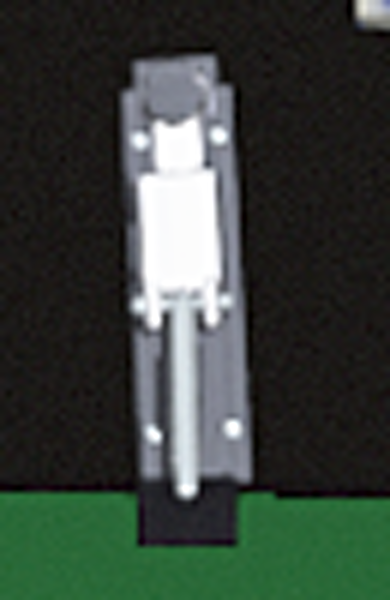

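The crop shows the jack's saddle at (178,95), its block at (178,232) and its paddle at (187,515). The jack's origin is about (470,109) with yaw about 0.06. The first move goes in front of the drawer pull with the fingers shut.

jog_arm --rows '[[1, [-3.47, -4.34, 0], 0], [1, [-3.47, -4.34, 0], 0], [1, [-3.47, -4.34, 0], 0], [1, [-3.47, -4.34, 0], 0], [1, [-3.47, -4.34, 0], 0], [1, [-3.47, -4.34, 0], 0], [1, [-3.47, -4.34, 0], 0], [1, [-3.47, -4.34, 0], 0], [1, [-3.47, -4.34, 0], 0], [1, [-3.47, -4.34, 0], 0], [1, [-3.47, -4.34, 0], 0], [1, [-3.47, -4.34, 0], 0], [1, [-3.47, -4.34, 0], 0], [1, [-3.47, -4.34, 0], 0], [1, [-3.47, -4.34, 0], 0], [1, [-3.47, -4.34, 0], 0.063], [1, [0, 0, 0], 0], [1, [0, 0, 0], 0]]'

```text
time_s: 2.35
tcp_pos: [519.2, -206.3, 249.6]
ee_rot: [[-0.95, 0.312, -0.002], [0.312, 0.95, 0.001], [0.002, 0.0, -1.0]]
contact_force: [-0.2, 0.0, 0.9]
gripper_width: 0.2
gripper_force: 0.0
```

jog_arm --rows '[[1, [0, 0, 4], 0], [1, [0, 0, 4], 0], [1, [0, 0, 4], 0], [1, [0, 0, 4.1], 0], [1, [0, 0, 0], 0], [1, [-1.5, 0, 0], 0], [1, [-1.5, 0, 0], 0], [1, [-1.5, 0, 0], 0], [1, [-1.5, 0, 0], 0], [1, [-1.5, 0, 0], 0], [1, [-1, 0, 0], 0], [1, [-0.7, 0, 0], 0], [1, [0, 0, 0], 0], [1, [0, 0, 0], 0]]'

```text
time_s: 4.1
tcp_pos: [607.4, -235.2, 89.2]
ee_rot: [[-0.95, 0.312, 0.0], [0.312, 0.95, -0.0], [-0.0, 0.0, -1.0]]
contact_force: [-0.1, -0.2, -0.1]
gripper_width: -0.1
gripper_force: 0.0
```

jog_arm --rows '[[1, [-0.4, 0, 0], 0], [1, [-0.4, 0, 0], 0], [1, [0, 0, 0], 0]]'

```text
time_s: 4.47
tcp_pos: [615.2, -237.8, 89.5]
ee_rot: [[-0.95, 0.312, 0.001], [0.312, 0.95, -0.0], [-0.001, 0.0, -1.0]]
contact_force: [-0.0, -0.4, 0.2]
gripper_width: 0.1
gripper_force: 0.0
```

jog_arm --rows '[[1, [-0.3, 0, 0], 0], [1, [-0.3, 0, 0], 0], [1, [0, 0, 0], 0]]'

```text
time_s: 4.85
tcp_pos: [618.1, -238.7, 89.1]
ee_rot: [[-0.95, 0.311, -0.006], [0.311, 0.95, 0.002], [0.006, 0.0, -1.0]]
contact_force: [-10.1, 3.7, 8.2]
gripper_width: -0.3
gripper_force: 5.6
```

jog_arm --rows '[[1, [1, 0, 0], 0], [1, [2, 0, 0], 0], [1, [0, 0, -5.3], 0], [1, [0, 0, -5.3], 0], [1, [0, 0, -5.4], 0], [-1, [2.8, 3.53, 0], 0], [-1, [2.8, 3.53, 0], 0], [-1, [2.8, 3.53, 0], 0], [-1, [2.8, 3.53, 0], 0], [-1, [2.8, 3.53, 0], 0], [-1, [2.8, 3.53, 0], 0], [-1, [2.8, 3.53, 0], 0], [-1, [2.76, 3.53, 0], 0], [-1, [0, 0, 0], -0.125], [-1, [0, 0, 0], -0.125], [-1, [0, 0, 0], -0.125], [-1, [0, 0, 0], 0]]'

```text
time_s: 6.98
tcp_pos: [467.8, 107.8, 249.4]
ee_rot: [[-0.998, -0.057, 0.001], [-0.057, 0.998, 0.0], [-0.001, 0.0, -1.0]]
contact_force: [0.5, 0.6, 0.1]
gripper_width: 85.3
gripper_force: 0.0
```

Run:
```python
from h import *
c=robot.camera("top"); np.savez("top2.npz",**c); I=c["img"]
a=cv2.resize(I[95:215,345:445,::-1],(500,600),interpolation=cv2.INTER_CUBIC)
b=cv2.resize(I[190:310,215:265+10,::-1],(300,600),interpolation=cv2.INTER_CUBIC)
cv2.imwrite("pics/t2.png",np.hstack([a,b]))
```

```text
(no output)
```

View pics/t2.png

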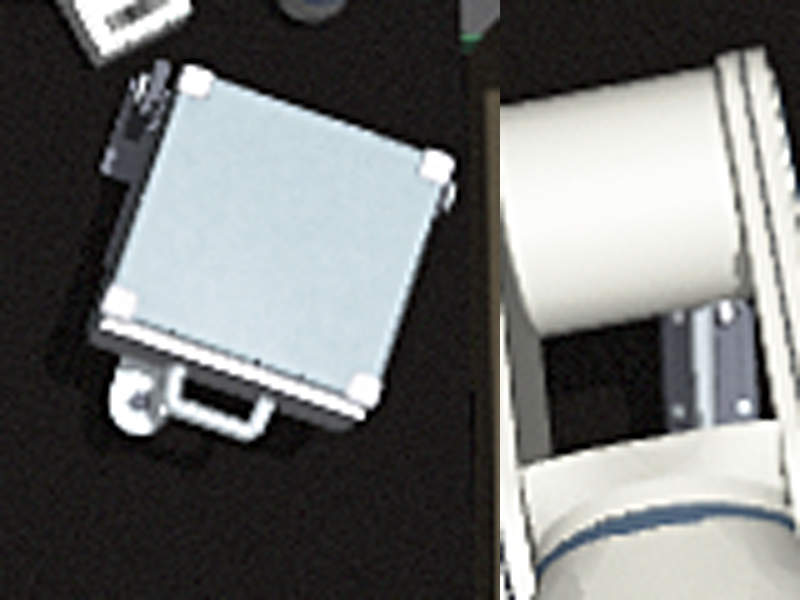

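The drawer is shut. The tab now shows with its nose at (137,437) and its boss near (140,400) in the left crop.

jog_arm --rows '[[-1, [0.15, 0.1, 5], 0], [-1, [0, 0, 5], 0], [-1, [0, 0, 5], 0], [-1, [0, 0, 4], 0], [-1, [0, 0, 2.4], 0], [-1, [0, 0, 0], 0], [0, [0, 0, 0], 0], [0.5, [0, 0, 0], 0], [1, [0, 0, 0], 0], [1, [0, 0, 0], 0], [1, [0, 0, 0], 0], [1, [0, 0, 0], 0]]'

```text
time_s: 8.52
tcp_pos: [466.9, 108.6, 36.7]
ee_rot: [[-0.998, -0.059, 0.002], [-0.059, 0.998, 0.0], [-0.002, -0.0, -1.0]]
contact_force: [-0.2, -2.2, 8.6]
gripper_width: 34.7
gripper_force: 60.1
```

Run:
```python
from h import *
c=dict(np.load("top2.npz")); P=cloud(c)
px=np.array([(140,400),(137,404),(137,437),(108,405)])/5+[345,95]-.4
print(onz(c,px,57).round(1)); 
a=-.317; o=np.array([727.6,-274.9]); R=np.array([[np.cos(a),-np.sin(a)],[np.sin(a),np.cos(a)]])
print(((onz(c,px,57)[:,:2]-o)@R).round(1))
Z=P[...,2]; V,U=np.mgrid[:420,:560]; m=(U>362)&(U<380)&(V>166)&(V<185)&(Z>50)&(Z<64)
q=P[m]; s=(q[:,:2]-o)@R; print(len(q),q.mean(0),s.min(0),s.max(0),np.median(q[:,2]))
print(robot.observe()["tcp_pos"])
```

```text
[[ 646.2 -209.5   57. ]
 [ 643.9 -207.9   57. ]
 [ 625.8 -207.8   57. ]
 [ 643.2 -192.1   57. ]]
[[ -97.8   36.7]
 [-100.4   37.6]
 [-117.6   32. ]
 [-106.    52.4]]
140 [ 646.81004778 -206.98136093   57.82504626] [-117.5947246    19.59268621] [-79.52217161  54.00887817] 57.762741477762006
[466.91234507 108.64827984  36.66107327]
```

jog_arm --rows '[[1, [0, 0, -2], 0], [1, [0, 0, -4], 0], [1, [0.68, -3.95, 0], 0], [1, [0.68, -3.95, 0], 0], [1, [0.68, -3.95, 0], 0], [1, [0.68, -3.95, 0], 0], [1, [0.68, -3.95, 0], 0], [1, [0.68, -3.95, 0], 0], [1, [0, 0, 0], 0.125], [1, [0, 0, 0], 0.125], [1, [0, 0, 0], 0.125], [1, [-3.07, -0.4, 0], 0], [1, [-3.07, -0.4, 0], 0], [1, [-3.07, -0.4, 0], 0], [1, [0, 0, 3], 0], [1, [0, 0, 0], 0], [1, [0, 0, 0], 0]]'

```text
time_s: 10.65
tcp_pos: [522.2, -170.1, 65.5]
ee_rot: [[-0.95, 0.312, -0.001], [0.312, 0.95, 0.0], [0.001, 0.0, -1.0]]
contact_force: [0.1, -0.0, -7.3]
gripper_width: 35.1
gripper_force: 63.4
```

Run:
```python
from h import *
s=robot.observe(); print(s["tcp_pos"],s["ee_rot"],s["gripper_width"],s["contact_force"])
c=robot.camera("top"); np.savez("top3.npz",**c); d=robot.camera("scene"); np.savez("sc3.npz",**d)
a=cv2.resize(c["img"][130:290,270:430,::-1],(400,400)); b=cv2.resize(d["img"][170:330,230:390,::-1],(400,400))
cv2.imwrite("pics/t3.png",np.hstack([a,b]))
```

```text
[ 522.19761712 -170.11094445   65.49091104] [[-9.50222541e-01  3.11569497e-01 -1.25334782e-03]
 [ 3.11569194e-01  9.50223367e-01  4.35814507e-04]
 [ 1.32674689e-03  2.36161984e-05 -9.99999120e-01]] 35.10863874841573 [ 0.08784637 -0.04278152 -7.29028672]
```

View pics/t3.png

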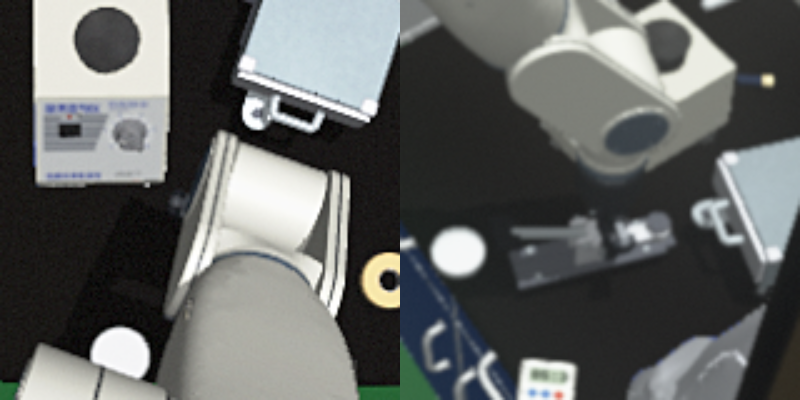

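The jack is held level in front of the tab. In the right panel the saddle is at about (657,220), and in the left panel the wrist is clear of the mixer. I'll use the saddle's pixels to check its offset from the tool.

Run:
```python
from h import *
d=dict(np.load("sc3.npz")); P=cloud(d); t=np.array([522.2,-170.1]); a=-.317; R=np.array([[np.cos(a),-np.sin(a)],[np.sin(a),np.cos(a)]])
V,U=np.mgrid[:420,:560]; m=(U>318)&(U<346)&(V>245)&(V<272); Z=P[...,2]
print(np.histogram(Z[m],bins=np.arange(20,80,5)))
q=(P[...,:2]-t)@R; k=m&(abs(Z-62.8)<4)&(q[...,0]>48)
print(k.sum(),q[k].mean(0),q[k].min(0),q[k].max(0),np.median(Z[k]))
cv2.imwrite("pics/s3.png",cv2.resize(d["img"][240:290,270:350,::-1],(800,500),interpolation=cv2.INTER_CUBIC))
```

```text
(array([ 0,  0, 11, 62, 35, 22, 35, 18, 44, 13,  1]), array([20, 25, 30, 35, 40, 45, 50, 55, 60, 65, 70, 75]))
59 [66.87239874 -0.26281571] [ 49.31593082 -13.70686624] [81.06431077 11.54872851] 63.04160231788819
```

View pics/s3.png

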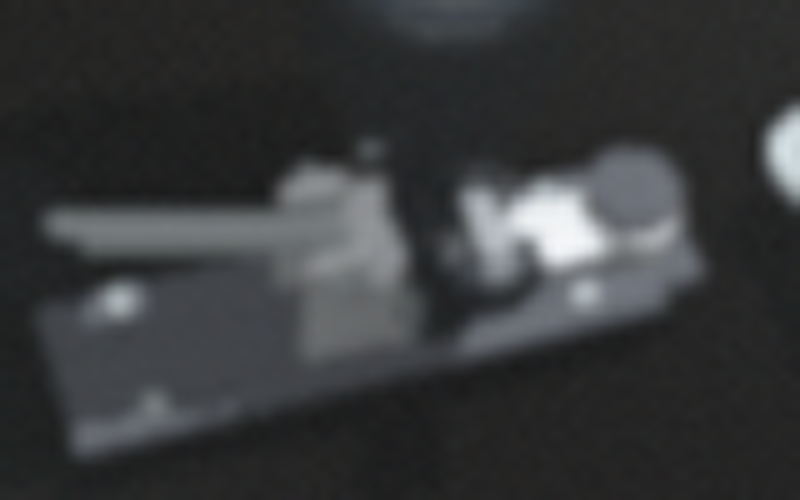

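The crop shows the saddle disc at (633,190), about 67–68 mm ahead of the TCP, which matches the earlier estimate.

jog_arm --rows '[[1, [0, 0, 1.5], 0], [1, [0, 0, 1.0], 0], [1, [0, 0, 0], 0], [1, [-1.2, 0.04, 0], 0], [1, [-1.5, 0, 0], 0], [1, [-1.5, 0, 0], 0], [1, [-1.2, 0, 0], 0], [1, [-0.8, 0, 0], 0], [1, [0, 0, 0], 0], [1, [0, 0, 0], 0]]'

```text
time_s: 12.0
tcp_pos: [581.3, -189.1, 40.1]
ee_rot: [[-0.95, 0.312, -0.001], [0.312, 0.95, 0.0], [0.001, 0.0, -1.0]]
contact_force: [0.3, -0.4, -7.6]
gripper_width: 35.2
gripper_force: 63.5
```

jog_arm --rows '[[1, [0, 0, 0.15], 0], [1, [0, 0, 0.2], 0], [1, [0, 0, 0.05], 0], [1, [0, 0, 0], 0], [1, [0, 0, 0], 0]]'

```text
time_s: 12.62
tcp_pos: [581.7, -189.2, 36.7]
ee_rot: [[-0.95, 0.312, -0.0], [0.312, 0.95, 0.0], [0.0, 0.0, -1.0]]
contact_force: [-5.5, 1.0, 4.3]
gripper_width: 35.5
gripper_force: 64.7
```

jog_arm --rows '[[0.5, [0, 0, 0], 0], [-1, [0, 0, 0], 0], [-1, [0, 0, 0], 0], [-1, [0, 0, 0], 0], [-1, [0, 0, 0], 0], [-1, [0, 0, -1], 0], [-1, [0, 0, -4], 0], [-1, [0, 0, -6], 0], [-1, [0, 0, -6], 0], [1, [6, 0, 0], 0], [1, [6, 0, 0], 0], [1, [0, 0, 0], 0], [1, [0, 0, 0], 0]]'

```text
time_s: 14.25
tcp_pos: [468.9, -152.3, 207.4]
ee_rot: [[-0.95, 0.312, 0.003], [0.312, 0.95, -0.001], [-0.003, -0.0, -1.0]]
contact_force: [0.6, -0.0, 0.1]
gripper_width: 12.4
gripper_force: 0.0
```

Run:
```python
from h import *
c=robot.camera("top"); np.savez("top4.npz",**c); d=robot.camera("scene"); np.savez("sc4.npz",**d)
a=cv2.resize(c["img"][150:230,345:425,::-1],(400,400),interpolation=cv2.INTER_CUBIC); b=cv2.resize(d["img"][220:300,290:370,::-1],(400,400),interpolation=cv2.INTER_CUBIC)
cv2.imwrite("pics/t4.png",np.hstack([a,b]))
```

```text
(no output)
```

View pics/t4.png

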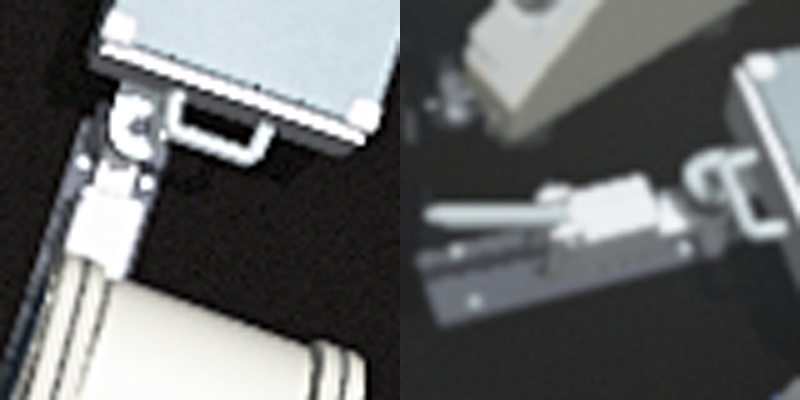

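Right panel: the jack lies flat with its saddle under the tab. Left panel: the front screws are at (83,160) and (147,183). I'll compare them with their initial positions to check the saddle's centring.

Run:
```python
from h import *
c0=dict(np.load("top.npz")); c=dict(np.load("top4.npz"))
s0=onz(c0,np.array([(141,140),(218,135)])/6+[225,200]-.4,9)[:,:2]; s1=onz(c,np.array([(83,160),(147,183)])/5+[345,150]-.4,9)[:,:2]
def fr(s,a): m=s.mean(0); return m,np.array([[np.cos(a),-np.sin(a)],[np.sin(a),np.cos(a)]])
y0=s0[0]-s0[1]; y1=s1[0]-s1[1]; print(s0,s1,"yaws",np.arctan2(-y0[0],y0[1]),np.arctan2(-y1[0],y1[1]),np.linalg.norm(y0),np.linalg.norm(y1))
m0,R0=fr(s0,.06); loc=(np.array([535,112.2])-m0)@R0; print("saddle from screws",loc)
for a in(-.317,np.arctan2(-y1[0],y1[1])):
    m1,R1=fr(s1,a); print("saddle now",m1+R1@loc)
P=cloud(c); Z=P[...,2]; V,U=np.mgrid[:420,:560]; k=(U>355)&(U<376)&(V>185)&(V<206)&(abs(Z-49)<4); R=fr(s1,-.317)[1]
q=(P[k][:,:2]-[645.3,-210])@R; print("block rel pad",k.sum(),q.min(0),q.max(0))
```

```text
[[513.33568409 129.76513657]
 [516.13589974  94.05916471]] [[ 633.38833371 -185.07303969]
 [ 620.86694238 -221.03829287]] yaws 0.07826410558029724 -0.33502795584004486 35.81560601872614 38.08260334031272
saddle from screws [20.24500405 -0.92779172]
saddle now [ 646.07472276 -210.24795153]
saddle now [ 645.9419887 -210.5883415]
block rel pad 139 [-78.79887191 -16.29383547] [-39.20574652  20.09443107]
```

The saddle is within about 1 mm of the pad and the tool is right over the paddle. Next is the trial stroke.

jog_arm --rows '[[1, [0.4, 0, 4.5], 0], [1, [0, 0, 3], 0], [1, [0, 0, 1.2], 0], [1, [0, 0, 0], 0], [1, [0, 0, 0.8], 0], [1, [0, 0, 0.8], 0], [1, [0, 0, 0.8], 0], [1, [0, 0, 0.8], 0], [1, [0, 0, 0.8], 0], [1, [0, 0, 0.6], 0], [1, [0, 0, 0], 0], [1, [0, 0, 0], 0]]'

```text
time_s: 15.85
tcp_pos: [462.1, -150.1, 72.8]
ee_rot: [[-0.95, 0.311, -0.004], [0.311, 0.95, 0.001], [0.004, -0.0, -1.0]]
contact_force: [-6.6, 1.2, 7.9]
gripper_width: -0.3
gripper_force: 3.9
```

jog_arm --rows '[[1, [0, 0, 0.3], 0], [1, [0, 0, 0.3], 0], [1, [0, 0, 0], 0], [1, [0, 0, 0], 0]]'

```text
time_s: 16.35
tcp_pos: [462.2, -150.2, 68.9]
ee_rot: [[-0.95, 0.311, -0.004], [0.311, 0.95, 0.001], [0.004, -0.0, -1.0]]
contact_force: [-13.4, 4.4, 36.8]
gripper_width: -0.2
gripper_force: 19.0
```

Run:
```python
from h import *
d=robot.camera("scene"); np.savez("sc5.npz",**d); c=robot.camera("top")
for n,x in(("top4",dict(np.load("top4.npz"))),("now",c)):
    P=cloud(x); Z=P[...,2]; V,U=np.mgrid[:420,:560]; k=(U>363)&(U<378)&(V>167)&(V<183)&(Z>50)&(Z<80); print(n,"tab z",k.sum(),np.median(Z[k]))
b=cv2.resize(d["img"][210:300,280:400,::-1],(800,600),interpolation=cv2.INTER_CUBIC); cv2.imwrite("pics/s5.png",b)
```

```text
top4 tab z 138 57.41731393316752
now tab z 119 73.90454024097426
```

View pics/s5.png

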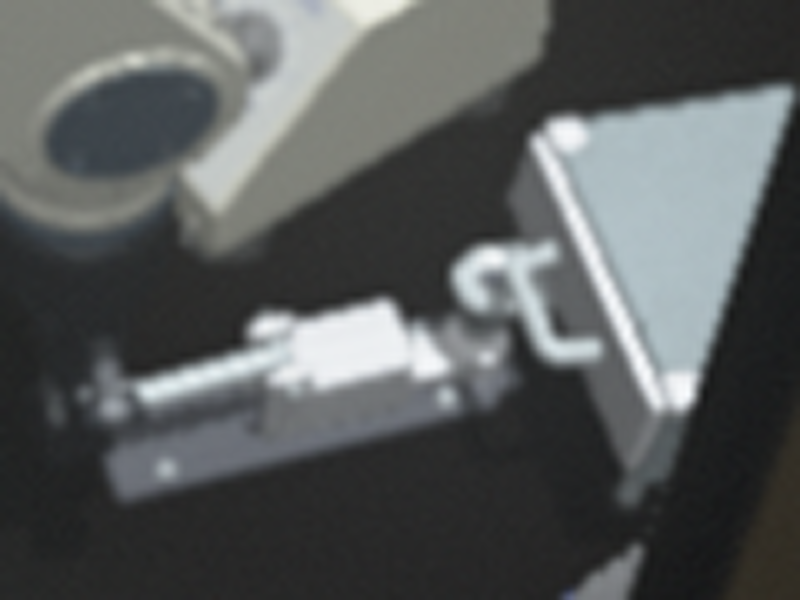

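The picture shows the chest front raised, with the saddle at (475,340) under the tab and the handle down. The tab rose about 16 mm. Next I'll let the handle up.

jog_arm --rows '[[1, [0, 0, -0.8], 0], [1, [0, 0, -1], 0], [1, [0, 0, -1], 0], [1, [0, 0, -1], 0], [1, [0, 0, -1], 0], [1, [0, 0, -1], 0], [1, [0, 0, -1], 0], [1, [0, 0, 0], 0], [1, [0, 0, 0], 0], [1, [0, 0, 0], 0]]'

```text
time_s: 17.7
tcp_pos: [463.8, -150.6, 134.9]
ee_rot: [[-0.95, 0.312, -0.001], [0.312, 0.95, 0.0], [0.001, 0.0, -1.0]]
contact_force: [-0.4, 0.2, 0.2]
gripper_width: -0.0
gripper_force: 0.0
```

Run:
```python
from h import *
c=robot.camera("top"); V,U=np.mgrid[:420,:560]; R=np.array([[.950,.3117],[-.3117,.950]]); s=robot.observe(); print(s["tcp_pos"],s["contact_force"])
for n,x in(("top4",dict(np.load("top4.npz"))),("now",c)):
    P=cloud(x); Z=P[...,2]; k=(U>363)&(U<378)&(V>167)&(V<183)&(Z>50)&(Z<80); print(n,"tab z",k.sum(),np.median(Z[k]))
    k=(U>355)&(U<376)&(V>185)&(V<206)&(abs(Z-49)<4); q=(P[k][:,:2]-[645.3,-210])@R; print(k.sum(),q.max(0),q.min(0))
```

```text
[ 463.89278749 -150.61533339  134.94470373] [ 0.81974011 -0.19915873 -0.18461165]
top4 tab z 138 57.41731393316752
139 [-39.19932145  20.08889684] [-78.78485846 -16.29297713]
now tab z 139 57.76511941103081
172 [-38.86384166  19.63012241] [-89.52566969 -15.77568945]
```

The chest is down again and the jack has not moved. Now the second, final press.

jog_arm --rows '[[1, [0, 0, 1.3], 0], [1, [0, 0, 0.8], 0], [1, [0, 0, 0.8], 0], [1, [0, 0, 0.8], 0], [1, [0, 0, 0.8], 0], [1, [0, 0, 0.8], 0], [1, [0, 0, 0.7], 0], [1, [0, 0, 0.4], 0], [1, [0, 0, 0.2], 0], [1, [0, 0, 0], 0], [1, [0, 0, 0], 0], [1, [0, 0, 0], 0]]'

```text
time_s: 19.25
tcp_pos: [462.1, -150.1, 70.0]
ee_rot: [[-0.95, 0.311, -0.004], [0.311, 0.95, 0.001], [0.004, -0.0, -1.0]]
contact_force: [-11.4, 2.8, 24.1]
gripper_width: -0.0
gripper_force: 13.0
```

Run:
```python
from h import *
c=robot.camera("top"); V,U=np.mgrid[:420,:560]; R=np.array([[.950,.3117],[-.3117,.950]]); s=robot.observe(); print(s["tcp_pos"],s["contact_force"])
P=cloud(c); Z=P[...,2]; k=(U>363)&(U<378)&(V>167)&(V<183)&(Z>50)&(Z<80); print("tab z",k.sum(),np.median(Z[k]))
k=(U>355)&(U<376)&(V>185)&(V<206)&(abs(Z-49)<4); q=(P[k][:,:2]-[645.3,-210])@R; print(k.sum(),q.max(0),q.min(0))
```

```text
[ 462.05568552 -150.09835737   69.98832823] [-11.67499207   2.79517688  25.66304916]
tab z 122 73.73394002860834
177 [-39.22951844  19.64719794] [-89.50232187 -15.45529925]
```

The handle is down at its stop, the tab is raised 16 mm and the jack is unmoved, so I'm handing in.

```bash
python3 -c "
from cell import robot
print(robot.hand_in())"
```

```text
the job is handed in; nothing more can be done
None
```

I handed the job in at about 19 s, but the hand-in returned no verdict: the drawer is home, the jack sits about 1 mm off the pad centre, the trial stroke went fully down and back up, and the arm is holding the handle down with the chest front raised about 16 mm.

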